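Lay the paperback down on its mat

TASK

Push the small white remote along the shelf until it is wholly off the cork mat, then push the standing paperback high up so that it topples over where it stands and lies flat on the mat, with no part of it over the mat's edges. Only push things: do not lift the remote or the book, do not slide the book along while it stands, and leave the clear tray, the black remote and the coaster alone.

Things in the scene. Friction and masses are not known exactly. Their poses are not given: they have to be found in the camera images.
- mat: Thin cork mat, fixed, practically flush with the shelf (under 1 mm: nothing catches on it), a rectangle 160 mm along its own x and 220 mm along its own y. Origin at its centre, z up. One of its short edges runs underneath the standing book, so that the book's face on the mat's side stands about 25 mm inside the mat; the rest of the mat stretches away from one face of the book. It may lie on the book's +y or its -y side.
- book: Loose paperback, about 0.3 kg, standing upright on its lower edge: 110 mm along its own x (width), 30 mm along its own y (thickness), 178 mm along its own z (height). Origin at the centre of its underside. It topples readily about its foot along its own y, either way, and then falls by itself the rest of the way.
- book_center (a point): Centre of the book, 89 mm above its underside
- corner_a (a point): Lower corner of the book at its -x side (middle of the thickness)
- corner_b (a point): Lower corner of the book at its +x side (middle of the thickness)
- corner_c (a point): Upper corner of the book at its -x side (middle of the thickness)
- corner_d (a point): Upper corner of the book at its +x side (middle of the thickness)
- remote: Small white soundbar remote, loose, about 0.09 kg, lying on its back on the mat: 34 mm along its own x, 130 mm along its own y, 14 mm thick. Origin at the centre of its underside.
- remote_center (a point): Centre of the white remote, 7 mm above its underside
- remote_end1 (a point): Point on the white remote's centre line 48 mm from its centre towards its +y end (17 mm inside that end)
- remote_end2 (a point): Point on the white remote's centre line 48 mm from its centre towards its -y end (17 mm inside that end)
- tray: Clear acrylic organizer tray, loose, 150 mm along its x, 100 mm along its y, 35 mm high, open on top, on the side of the book away from the mat, its near wall about 25 to 45 mm from the book. Origin at the centre of its underside. To be left alone; there is free space above it.
- tv_remote: Black TV remote, loose, lying flat, 46 mm along its x, 175 mm along its y, 18 mm thick. Origin at the centre of its underside. To be left alone.
- coaster: Round ceramic coaster, loose, 96 mm across, 9 mm thick. Origin at the centre of its underside. To be left alone.
Things that resemble listed ones, but are neither listed nor needed, are in the scene too. Of the things that look like the remote, take the one that is farthest to the robot's left at the start. What is shaped like the book but green or turquoise is not meant.

How it is judged:
On the way, in this order (a step that is already met when the one before it is completed fails the run):
1. the white remote is wholly off the mat while the book still stands ((x of remote_center in the frame of mat above 0.09 m or x of remote_center in the frame of mat below -0.09 m or y of remote_center in the frame of mat above 0.12 m or y of remote_center in the frame of mat below -0.12 m) and (x of remote_end1 in the frame of mat above 0.09 m or x of remote_end1 in the frame of mat below -0.09 m or y of remote_end1 in the frame of mat above 0.12 m or y of remote_end1 in the frame of mat below -0.12 m) and (x of remote_end2 in the frame of mat above 0.09 m or x of remote_end2 in the frame of mat below -0.09 m or y of remote_end2 in the frame of mat above 0.12 m or y of remote_end2 in the frame of mat below -0.12 m) and angle between book's own z axis and vertical below 0.15 rad), for 0.2 s.
2. the book has toppled and lies flat, wholly on the mat (x of corner_a in the frame of mat between -0.083 and 0.083 m and y of corner_a in the frame of mat between -0.113 and 0.113 m and x of corner_b in the frame of mat between -0.083 and 0.083 m and y of corner_b in the frame of mat between -0.113 and 0.113 m and x of corner_c in the frame of mat between -0.083 and 0.083 m and y of corner_c in the frame of mat between -0.113 and 0.113 m and x of corner_d in the frame of mat between -0.083 and 0.083 m and y of corner_d in the frame of mat between -0.113 and 0.113 m and angle between book's own z axis and vertical between 1.48 and 1.66 rad and height (world z) of book_center below 0.021 m), for 0.2 s.
At the end, for the whole second after the job is handed in: The book lies flat on one of its faces (within 5 degrees) with all four corners within the mat's outline (3 mm tolerance); the white remote is wholly off the mat (its centre line at least 10 mm outside it); both are at rest (all of step 2 and (x of remote_center in the frame of mat above 0.09 m or x of remote_center in the frame of mat below -0.09 m or y of remote_center in the frame of mat above 0.12 m or y of remote_center in the frame of mat below -0.12 m) and (x of remote_end1 in the frame of mat above 0.09 m or x of remote_end1 in the frame of mat below -0.09 m or y of remote_end1 in the frame of mat above 0.12 m or y of remote_end1 in the frame of mat below -0.12 m) and (x of remote_end2 in the frame of mat above 0.09 m or x of remote_end2 in the frame of mat below -0.09 m or y of remote_end2 in the frame of mat above 0.12 m or y of remote_end2 in the frame of mat below -0.12 m) and linear speed of each of book, remote below 0.01 m/s); the robot touches nothing.
It fails at once if the book is lifted (underside centre over 45 mm high) or the white remote is lifted (centre over 25 mm high) (height (world z) of book above 0.045 m or height (world z) of remote_center above 0.025 m).
It fails at once if the book is slid over 30 mm while standing (angle between book's own z axis and vertical below 0.12 rad and distance of book from where it was at the start of the episode above 0.03 m).
It fails at once if the tray is moved over 20 mm (distance of tray from where it was at the start of the episode above 0.02 m).
It fails at once if the black remote or the coaster is moved over 15 mm (distance of any of tv_remote, coaster from where it was at the start of the episode above 0.015 m).
It also fails if it takes over 51 s, if anything falls off the work surface, if the arm or the gripper's body presses on something with over 40 N, if the wrist force passes 120 N, or if a joint passes its speed limit or range.

ROBOT

A 6-joint arm with a two-finger parallel gripper is mounted at the origin on the work surface. World frame = base frame: x ahead of the robot, y to its left, z up, the work surface at z = 0. Lengths are in m, angles in rad, forces in N, time in s.
With the tool pointing down it reaches from about 0.3 to 0.775 m from the base axis. Payload 14.6 kg.
Tool frame: the origin (TCP) lies at the very end of the fingers, on their centre line; the grasp point (between the pads) lies ctrl.grasp_offset behind it (ctrl.grasp_offset is the distance from the TCP to the grasp point, in m); z points along the fingers, y is the direction in which the jaws open and shut (so a half turn about z gives the same grasp; the last joint's range is limited). The gripper opens to 94 mm and grips with 3 to 60 N. Pads are 16 mm wide; open, the fingers measure 119 mm over their backs; the gripper's body (75 mm by 177 mm) begins 78 mm behind the grasp point.
Start: joints at [1.079, 0.3, 1.521, -0, 1.321, -0.067], TCP at [0.227, 0.501, 0.205] pointing down, gripper open.
Joint ranges: [-3.03, 3.03], [-0.79, 2.21], [0.23, 2.52], [-1.04, 4.18], [0, 3.07], [-2.55, 2.55]. Speed limits (rad/s): [2.22, 2.22, 2.57, 3.14, 3.14, 3.14].

INTERFACE

Orientations are given as [roll, pitch, yaw] about the fixed x, y, z axes, in that order (R = Rz(yaw) Ry(pitch) Rx(roll)).
In Python, from station import ctrl gives the robot as it stands. The module is installed in compiled form; this text tells all that it offers.
- The arm moves only by the tool carry_out, never from a script. Its argument "deltas" is a list of rows, each an object of numbers: "x", "y", "z": the shift along the tool's x, y, z in units of 0.02 m (1.0 is 0.02 m); "wx", "wy", "wz": the turn, a rotation vector about the tool's x, y, z in units of 0.08 rad (1.0 is 0.08 rad); "jaw": the opening in per cent of the stroke, from 0 (shut) to 100 (fully open). A call has 1 to 12 rows; each row shifts and turns the commanded pose from where the row before left it, along the tool's axes as they then stand; what a row does not reach is not made up. A row lasts 1/12 s, in which the tool goes at most 41.7 mm and 7.16 degrees, less where a joint would pass 70% of its speed; a pose out of reach is approached as far as the arm can. A call with a number of a shift or a turn outside -1 to 1 is refused whole. A call with a gripper value outside its range is refused whole. The fingers move at their own pace and stop on an object; "squeeze" is the grip in N (left out, the last holds). Time passes only in rows, so rows that do not move let the fingers close. It gives the time, the measured TCP pose, the force and the opening at its end, in the units of the state.
- ctrl.get_obs(): the state, without advancing time (a new reading comes with each control period).
- ctrl.camera(name): name is "scene" or "top"; returns the picture (480x640x3 uint8, blue, green, red); there is no depth.
- ctrl.camera_params(name): a dict with "mtx" (3x3 intrinsics, pixels), "dist" ([k1, k2, p1, p2, k3] as OpenCV has them; the pictures are not rectified), "origin" and "attitude" of the camera in the world. Camera axes: x right, y down, z forward; pixel columns grow to the right and rows downward; lengths in m; the calibration is good to about 2 mm. A picture is of the moment at which its call begins. camera_params takes no time and is no camera call.
- ctrl.hand_in(): hands the job in, once; it reports no verdict.
Trained networks look in the newest picture that a camera, given by its name, has taken for a name from the list of things; names that differ only in an ending like _2 or _b are one class to them, and where a whole thing is asked for, a point or a joint stands for the part that bears it (a point fixed in the world has none). Each returns a list of dicts, best first, with "conf" (0 to 1); they miss things now and then, are a little off and sometimes report something else, mostly with a low value. They report only what shows in the picture. A call takes as long as a camera call. They do not tell look-alikes from the thing itself.
- ctrl.boxes_of(camera, label): "rect" ([left, top, right, bottom] in pixels, round what is visible of it).
- ctrl.mark_of(camera, label): "position" ([row, column] in pixels: a listed point, or the origin of a listed thing).
The state is a dict: "time_s": time; "qpos": joint angles; "joint_vel": joint speeds; "tau": joint torques, N m; "ee_pos": TCP position; "eef_rot": TCP orientation; "force": force on the tool from outside, world axes, zero at the start; "moment": the same for the moment, N m; "grip_width": finger opening in m.
Only numpy, scipy, OpenCV 4.12 (cv2) and the standard library are available. Lean on these libraries where they do the work, as an engineer would, in place of code of your own. Each camera call takes 0.05 s, during which the arm holds its last target.

## Working session

There is one attempt and no reset: what is moved stays moved. The work goes in short steps, Python scripts to look and compute and a tool call to move; the robot and the scene stay as the last step left them, time stands still between calls to the robot, and variables do not carry over. Pictures are saved under pics/ and viewed, and the job is handed in when it is done.

Besides the shell and the picture viewer there is one more tool, called after "Emit:" as name(argument=value, ...), one argument or row to a line, values as JSON. carry_out: Moves the arm, as the interface text tells. Its arguments: {"type":"object","properties":{"deltas":{"type":"array"},"squeeze":{"type":"number"}},"required":["deltas"]}

```bash
mkdir -p pics; ls; python3 - <<'E'
from station import ctrl
import cv2
o=ctrl.get_obs(); print(o); print(ctrl.grasp_offset)
for n in("scene","top"):
    im=ctrl.camera(n); cv2.imwrite(f"pics/{n}0.png",im); print(n,ctrl.camera_params(n))
    for l in("mat","book","remote","tray","tv_remote","coaster"):
        print(l,[(r['conf'],[round(v) for v in r['rect']]) for r in ctrl.boxes_of(n,l)])
    for l in("book","book_center","remote_center","remote_end1","remote_end2","corner_a","corner_b","corner_c","corner_d","mat"):
        print(l,[(round(r['conf'],2),[round(float(v),1) for v in r['position']]) for r in ctrl.mark_of(n,l)])
E
```

```text
pics
{'time_s': 0.0, 'qpos': array([ 1.07939505e+00,  3.00487184e-01,  1.52159423e+00, -1.01179414e-06,
        1.32068448e+00, -6.65981054e-02]), 'joint_vel': array([ 0.00121617,  0.0013358 , -0.00122094, -0.00167803,  0.00069833,
        0.00083745]), 'tau': array([-3.44643711e-03, -5.31796467e+01, -3.52734804e+01,  7.07520708e-02,
        2.43296177e-02, -1.45466074e-04]), 'ee_pos': array([0.22655454, 0.50088106, 0.20487194]), 'eef_rot': array([-3.14042194e+00, -7.71006588e-05,  2.71678969e+00]), 'force': array([1.00037389, 0.12858496, 0.43702992]), 'moment': array([-0.00738565, -0.01405629, -0.00801464]), 'grip_width': 0.09361152181298463}
0.0188
scene {'mtx': array([[444.68064336,   0.        , 326.66466439],
       [  0.        , 444.68064336, 235.68644154],
       [  0.        ,   0.        ,   1.        ]]), 'dist': array([-0.08270962,  0.        ,  0.        ,  0.        ,  0.        ]), 'origin': array([1.16351515, 0.39905225, 0.82599787]), 'attitude': array([-2.35189056e+00, -1.85635776e-03,  2.13233748e+00])}
mat [(0.94, [209, 229, 282, 294])]
book [(0.98, [275, 271, 312,
[... 3821 characters left out ...]
.8]), (0.73, [241.7, 355.4]), (0.62, [140.1, 324.1])]
corner_c [(0.96, [279.8, 334.6]), (0.9, [325.2, 359.3]), (0.87, [136.7, 292.0]), (0.85, [229.5, 357.2]), (0.85, [183.1, 349.9]), (0.79, [202.2, 348.7]), (0.78, [322.6, 353.1]), (0.78, [116.3, 288.6]), (0.75, [279.9, 334.6]), (0.74, [165.8, 327.8]), (0.73, [241.7, 355.4]), (0.62, [140.1, 324.1])]
corner_d [(0.96, [279.8, 334.6]), (0.9, [325.2, 359.3]), (0.87, [136.7, 292.0]), (0.85, [229.5, 357.2]), (0.85, [183.1, 349.9]), (0.79, [202.2, 348.7]), (0.78, [322.6, 353.1]), (0.78, [116.3, 288.6]), (0.75, [279.9, 334.6]), (0.74, [165.8, 327.8]), (0.73, [241.7, 355.4]), (0.62, [140.1, 324.1])]
mat [(0.58, [214.9, 389.2]), (0.56, [229.4, 357.9])]
```

View pics/scene0.png

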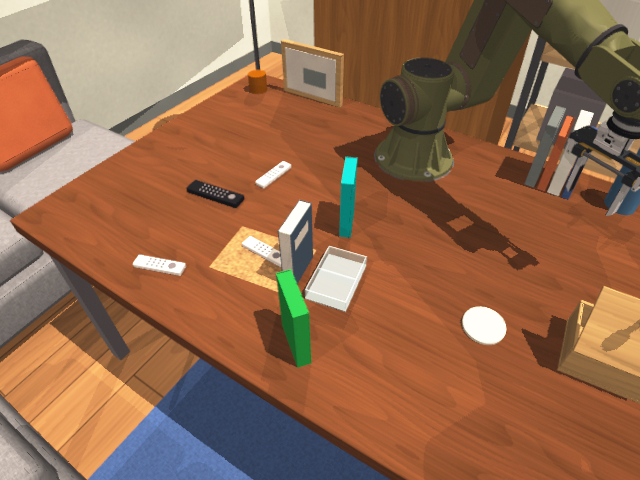

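View pics/top0.png

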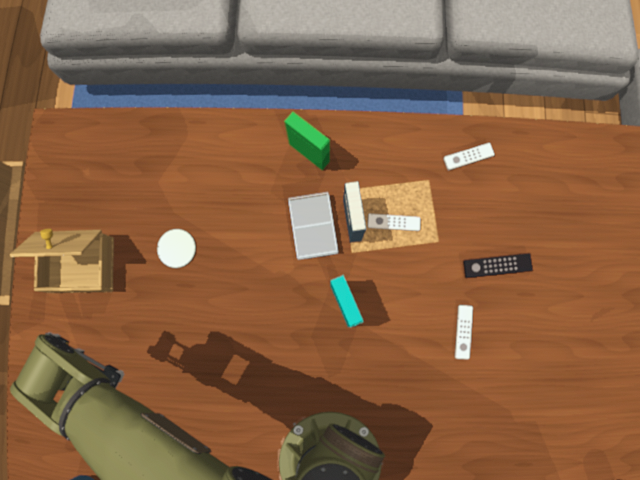

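```bash
cat > h.py <<'E'
import numpy as np, cv2
from scipy.spatial.transform import Rotation as Rn
from station import ctrl
def cam(n):
    p=ctrl.camera_params(n); return p['mtx'],p['dist'],np.array(p['origin']),Rn.from_euler('xyz',p['attitude']).as_matrix()
def px2w(n,uv,z):
    K,d,o,R=cam(n); uv=np.atleast_2d(np.array(uv,float))
    q=cv2.undistortPoints(uv[:,None],K,d)[:,0]
    r=np.c_[q,np.ones(len(q))]@R.T
    return o+r*((z-o[2])/r[:,2])[:,None]
def w2px(n,P):
    K,d,o,R=cam(n); P=np.atleast_2d(np.array(P,float))
    Rc=R.T; return cv2.projectPoints(P,cv2.Rodrigues(Rc)[0],-Rc@o,K,d)[0][:,0]
E
python3 - <<'E'
from h import *
np.set_printoptions(precision=3,suppress=True)
for nm,uv,z in [("remotes",[[398,223.8],[468.4,152],[462,331.6]],.007),("ends",[[375.1,225.4],[414.9,224.5]],.014),("matfar",[[430,180],[438,242],[350,251]],0),("coaster",[[176.5,249]],.005),("tray",[[289,196],[333,193],[339,256],[298,260]],0.035),("tv",[[463,267],[532,263]],.018),("booktop",[[345,183],[358,181],[363,233],[350,240]],.178)]:
    print(nm,px2w("top",uv,z)[:,:2].tolist())
print(px2w("scene",[[261.7,250.3],[159,264],[274.2,172.9]],.007))
im=cv2.imread("pics/top0.png")[165:275,270:450]; cv2.imwrite("pics/ct.png",cv2.resize(im,None,fx=4.4,fy=4.4,interpolation=cv2.INTER_CUBIC))
im=cv2.imread("pics/scene0.png")[180:320,195:375]; cv2.imwrite("pics/cs.png",cv2.resize(im,None,fx=4.2,fy=4.2,interpolation=cv2.INTER_CUBIC))
E
```

```text
remotes [[0.5875107008894507, -0.15715969453779202], [0.7820563940250485, -0.33954386535104264], [0.32300402427285185, -0.3198703860639246]]
ends [[0.5804501280401244, -0.09923266678395237], [0.5857861856401063, -0.19874786318951787]]
matfar [[0.7051565830044539, -0.23945906659327332], [0.5454826212251346, -0.25970205220101084], [0.5163964453664924, -0.0389024560519946]]
coaster [[0.5071122228964604, 0.39588837596689513]]
tray [[0.6438971394077577, 0.11593416849991629], [0.6547220389500936, 0.0077017650899625055], [0.4988168293613805, -0.01128722605881331], [0.4860727132824486, 0.08766148527789173]]
tv [[0.4819975712625334, -0.31934335697377525], [0.4961190289868127, -0.4979351026677837]]
booktop [[0.645231964515563, -0.01781452682368838], [0.6507512864806178, -0.046671879911643864], [0.5337408855494106, -0.06010045086381076], [0.517373445874872, -0.031947663128437116]]
[[ 0.596 -0.151  0.007]
 [ 0.771 -0.339  0.007]
 [ 0.318 -0.321  0.007]]
```

View pics/ct.png

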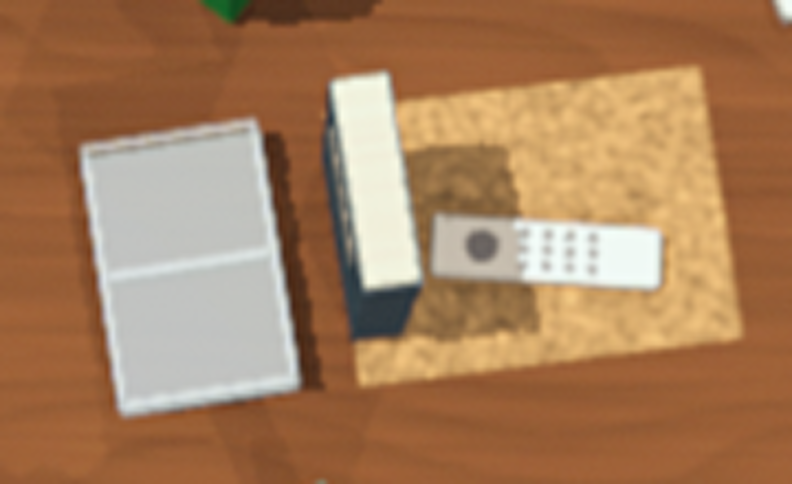

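View pics/cs.png

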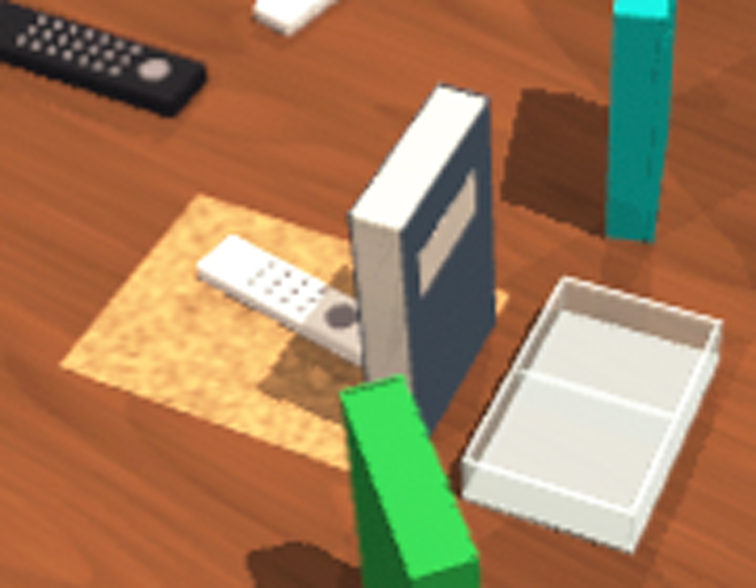

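```bash
python3 - <<'E'
from h import *
np.set_printoptions(precision=4,suppress=True)
T=lambda l:[((x+.5)/4.4+270-.5,(y+.5)/4.4+165-.5) for x,y in l]
S=lambda l:[((x+.5)/4.2+195-.5,(y+.5)/4.2+180-.5) for x,y in l]
def show(n,a,P):
    P=P[:,:2]; print(n,P.tolist(), "sides",np.linalg.norm(np.diff(P,axis=0),axis=1))
mt=px2w("top",T([(400,103),(703,67),(743,340),(360,386)]),0); show("mat top",0,mt)
ms=px2w("scene",S([(63,365),(200,195),(508,293)]),0); show("mat scene",0,ms)
rt=px2w("top",T([(434,213),(663,228),(660,290),(432,276)]),.014); show("rem top",0,rt); print(rt.mean(0))
rs=px2w("scene",S([(232,235),(198,268)]),.014); show("rem scene far end",0,rs)
bt=px2w("top",T([(331,80),(388,72),(418,284),(363,290)]),.178); show("book top",0,bt)
bs=px2w("scene",S([(352,215),(402,228),(490,97),(441,86)]),.178); show("book scene",0,bs)
bb=px2w("top",T([(404,333),(353,338)]),0); show("book base",0,bb)
q=px2w("top",[[331,284],[343,277],[362,325],[349,328]],.178); show("turq",0,q)
tr=px2w("top",T([(82,147),(255,120),(298,388),(122,413)]),.035); show("tray",0,tr)
E
```

```text
mat top [[0.6779730537941174, -0.061793326778257135], [0.7055175968428118, -0.2378716855278225], [0.5458061449416308, -0.26091856378830053], [0.5131406070947586, -0.04254490829524711]] sides [0.1782 0.1614 0.2208]
mat scene [[0.7043290103011522, -0.23075063872343626], [0.5480989278955156, -0.256029420017138], [0.5147909463350653, -0.04078518076125348]] sides [0.1583 0.2178]
rem top [[0.6112292028069695, -0.08161841943204559], [0.6066983916901018, -0.21226427031644762], [0.5709225111212716, -0.21067533630392038], [0.5750075547357645, -0.08115204209147434]] sides [0.1307 0.0358 0.1296]
[ 0.591  -0.1464  0.014 ]
rem scene far end [[0.5757415387320182, -0.2048214015683314], [0.6091155446094644, -0.20424557774144192]] sides [0.0334]
book top [[0.6456895468579764, -0.017448938970183164], [0.6507886306106327, -0.04621469765730781], [0.5423890272937774, -0.06347531837218046], [0.5385245821448201, -0.036083622470749754]] sides [0.0292 0.1098 0.0277]
book scene [[0.6513189192487991, -0.041102074013937784], [0.6455282423717077, -0.014621817528620351], [0.5393055130342079, -0.03288169724408696], [0.5457790273353962, -0.06013789351328397]] sides [0.0271 0.1078 0.028 ]
book base [[0.5441550675817031, -0.06679044102186811], [0.5404292953454096, -0.03792592714820773]] sides [0.0291]
turq [[0.4198992094309395, 0.006813576380796592], [0.43584615994750614, -0.018746761512173915], [0.33344663763615223, -0.06233364774851152], [0.32629168149334875, -0.034551764429866946]] sides [0.0301 0.1113 0.0287]
tray [[0.6387394250050042, 0.11756833909209173], [0.6571289985200278, 0.021181778412404914], [0.506521018408615, -0.007053422366975818], [0.48973153315248885, 0.0893956243301279]] sides [0.0981 0.1532 0.0979]
```

The target is the remote on the mat, at top px (394, 222) and y about -0.15. The other two, at (468, 152) and (462, 332), are at y = -0.34 and -0.32, so this one is farthest left. The crop confirms it. The book is the dark one with the white top, at px (352, 205). I'll push the remote towards the robot.

Emit:
carry_out(
  deltas=[
    {"wz": -0.98,"z": -0.4,"jaw": 65},
    {"wz": -0.98,"z": -0.4,"jaw": 65},
    {"wz": -0.98,"z": -0.4,"jaw": 65},
    {"wz": -0.98,"z": -0.4,"jaw": 65},
    {"wz": -0.97,"z": -0.4,"jaw": 65},
    {"x": -0.66,"y": -1,"jaw": 65},
    {"x": -0.66,"y": -1,"jaw": 65},
    {"x": -0.66,"y": -1,"jaw": 65},
    {"x": -0.66,"y": -1,"jaw": 65},
  ],
)

```text
invalid input
```

Emit:
carry_out(
  deltas=[
    {"x": 0,"y": 0,"z": -0.4,"wx": 0,"wy": 0,"wz": -0.98,"jaw": 65},
    {"x": 0,"y": 0,"z": -0.4,"wx": 0,"wy": 0,"wz": -0.98,"jaw": 65},
    {"x": 0,"y": 0,"z": -0.4,"wx": 0,"wy": 0,"wz": -0.98,"jaw": 65},
    {"x": 0,"y": 0,"z": -0.4,"wx": 0,"wy": 0,"wz": -0.98,"jaw": 65},
    {"x": 0,"y": 0,"z": -0.4,"wx": 0,"wy": 0,"wz": -0.97,"jaw": 65},
    {"x": -0.66,"y": -1,"z": 0,"wx": 0,"wy": 0,"wz": 0,"jaw": 65},
    {"x": -0.66,"y": -1,"z": 0,"wx": 0,"wy": 0,"wz": 0,"jaw": 65},
  ],
)

```text
time_s: 2.28
ee_pos: [0.2516, 0.4602, 0.2456]
eef_rot: [3.141, 0.0, 3.11]
force: [-0.5, -0.1, -1.0]
grip_width: 0.0611
```

Emit:
carry_out(
  deltas=[
    {"x": -0.66,"y": -1,"z": 0,"wx": 0,"wy": 0,"wz": 0,"jaw": 65},
    {"x": -0.66,"y": -1,"z": 0,"wx": 0,"wy": 0,"wz": 0,"jaw": 65},
    {"x": -0.66,"y": -1,"z": 0,"wx": 0,"wy": 0,"wz": 0,"jaw": 65},
    {"x": -0.66,"y": -1,"z": 0,"wx": 0,"wy": 0,"wz": 0,"jaw": 65},
    {"x": -0.66,"y": -1,"z": 0,"wx": 0,"wy": 0,"wz": 0,"jaw": 65},
    {"x": -0.66,"y": -1,"z": 0,"wx": 0,"wy": 0,"wz": 0,"jaw": 65},
    {"x": -0.66,"y": -1,"z": 0,"wx": 0,"wy": 0,"wz": 0,"jaw": 65},
    {"x": -0.66,"y": -1,"z": 0,"wx": 0,"wy": 0,"wz": 0,"jaw": 65},
    {"x": -0.66,"y": -1,"z": 0,"wx": 0,"wy": 0,"wz": 0,"jaw": 65},
    {"x": -0.66,"y": -1,"z": 0,"wx": 0,"wy": 0,"wz": 0,"jaw": 65},
    {"x": -0.66,"y": -1,"z": 0,"wx": 0,"wy": 0,"wz": 0,"jaw": 65},
    {"x": -0.66,"y": -1,"z": 0,"wx": 0,"wy": 0,"wz": 0,"jaw": 65},
  ],
)

```text
time_s: 3.28
ee_pos: [0.4024, 0.214, 0.2456]
eef_rot: [3.141, 0.0, 3.108]
force: [-0.3, -0.2, 0.0]
grip_width: 0.0612
```

Emit:
carry_out(
  deltas=[
    {"x": -0.66,"y": -1,"z": 0,"wx": 0,"wy": 0,"wz": 0,"jaw": 65},
    {"x": -0.66,"y": -1,"z": 0,"wx": 0,"wy": 0,"wz": 0,"jaw": 65},
    {"x": -0.66,"y": -1,"z": 0,"wx": 0,"wy": 0,"wz": 0,"jaw": 65},
    {"x": -0.66,"y": -1,"z": 0,"wx": 0,"wy": 0,"wz": 0,"jaw": 65},
    {"x": -0.66,"y": -1,"z": 0,"wx": 0,"wy": 0,"wz": 0,"jaw": 65},
    {"x": -0.66,"y": -1,"z": 0,"wx": 0,"wy": 0,"wz": 0,"jaw": 65},
    {"x": -0.66,"y": -1,"z": 0,"wx": 0,"wy": 0,"wz": 0,"jaw": 65},
    {"x": -0.66,"y": -1,"z": 0,"wx": 0,"wy": 0,"wz": 0,"jaw": 65},
    {"x": -0.66,"y": -1,"z": 0,"wx": 0,"wy": 0,"wz": 0,"jaw": 65},
    {"x": -0.66,"y": -1,"z": 0,"wx": 0,"wy": 0,"wz": 0,"jaw": 65},
    {"x": -0.66,"y": -1,"z": 0,"wx": 0,"wy": 0,"wz": 0,"jaw": 65},
    {"x": -0.66,"y": -1,"z": 0,"wx": 0,"wy": 0,"wz": 0,"jaw": 65},
  ],
)

```text
time_s: 4.28
ee_pos: [0.5527, -0.0312, 0.2455]
eef_rot: [3.142, 0.0, 3.108]
force: [0.4, 0.2, -0.4]
grip_width: 0.0608
```

Emit:
carry_out(
  deltas=[
    {"x": -0.66,"y": -1,"z": 0,"wx": 0,"wy": 0,"wz": 0,"jaw": 65},
    {"x": -0.66,"y": -1,"z": 0,"wx": 0,"wy": 0,"wz": 0,"jaw": 65},
    {"x": -0.66,"y": -1,"z": 0,"wx": 0,"wy": 0,"wz": 0,"jaw": 65},
    {"x": -0.66,"y": -1,"z": 0,"wx": 0,"wy": 0,"wz": 0,"jaw": 65},
    {"x": -0.66,"y": -1,"z": 0,"wx": 0,"wy": 0,"wz": 0,"jaw": 65},
    {"x": -0.66,"y": -1,"z": 0,"wx": 0,"wy": 0,"wz": 0,"jaw": 65},
    {"x": -0.3,"y": -0.6,"z": 0,"wx": 0,"wy": 0,"wz": 0,"jaw": 65},
    {"x": 0,"y": 0,"z": 0,"wx": 0,"wy": 0,"wz": 0,"jaw": 65},
  ],
)

```text
time_s: 4.95
ee_pos: [0.6333, -0.1671, 0.2444]
eef_rot: [3.142, -0.001, 3.106]
force: [0.2, -0.1, -0.6]
grip_width: 0.0614
```

Emit:
carry_out(
  deltas=[
    {"x": -0.4,"y": -0.2,"z": 1,"wx": 0,"wy": 0,"wz": 0,"jaw": 65},
    {"x": 0,"y": 0,"z": 1,"wx": 0,"wy": 0,"wz": 0,"jaw": 65},
    {"x": 0,"y": 0,"z": 1,"wx": 0,"wy": 0,"wz": 0,"jaw": 65},
    {"x": 0,"y": 0,"z": 1,"wx": 0,"wy": 0,"wz": 0,"jaw": 65},
    {"x": 0,"y": 0,"z": 1,"wx": 0,"wy": 0,"wz": 0,"jaw": 65},
    {"x": 0,"y": 0,"z": 1,"wx": 0,"wy": 0,"wz": 0,"jaw": 65},
    {"x": 0,"y": 0,"z": 1,"wx": 0,"wy": 0,"wz": 0,"jaw": 65},
    {"x": 0,"y": 0,"z": 1,"wx": 0,"wy": 0,"wz": 0,"jaw": 65},
    {"x": 0,"y": 0,"z": 1,"wx": 0,"wy": 0,"wz": 0,"jaw": 65},
    {"x": 0,"y": 0,"z": 1,"wx": 0,"wy": 0,"wz": 0,"jaw": 65},
    {"x": 0,"y": 0,"z": 0.5,"wx": 0,"wy": 0,"wz": 0,"jaw": 65},
    {"x": 0,"y": 0,"z": 0,"wx": 0,"wy": 0,"wz": 0,"jaw": 65},
  ],
)

```text
time_s: 5.95
ee_pos: [0.6396, -0.1682, 0.0333]
eef_rot: [3.141, -0.003, 3.108]
force: [-0.7, 0.8, -0.6]
grip_width: 0.0611
```

```bash
python3 - <<'E'
from h import *
a=ctrl.camera("scene")[170:310,190:370]; b=ctrl.camera("top")[150:290,270:450]
cv2.imwrite("pics/p1.png",np.hstack([cv2.resize(i,(400,311),interpolation=cv2.INTER_CUBIC) for i in(a,b)]))
print(ctrl.get_obs()['ee_pos'])
E
```

```text
[ 0.64101895 -0.1688641   0.03631651]
```

View pics/p1.png

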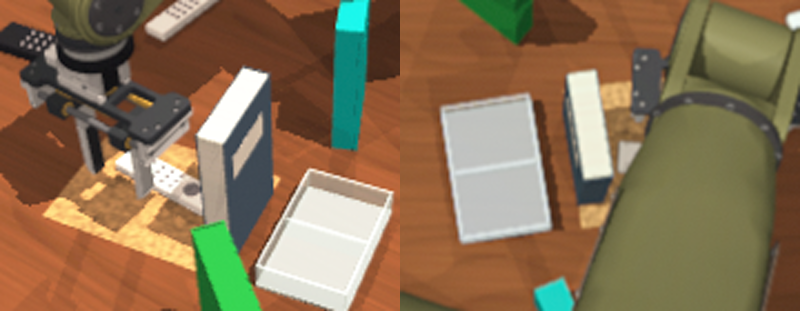

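The fingers are beyond the remote on its +x side (left panel, around (150, 185)), clear of the book. Lowering, then pushing.

Emit:
carry_out(
  deltas=[
    {"x": 0,"y": 0,"z": 0.8,"wx": 0,"wy": 0,"wz": 0,"jaw": 65},
    {"x": 0,"y": 0,"z": 0.6,"wx": 0,"wy": 0,"wz": 0,"jaw": 65},
    {"x": 0,"y": 0,"z": 0,"wx": 0,"wy": 0,"wz": 0,"jaw": 65},
    {"x": 0,"y": 0,"z": 0,"wx": 0,"wy": 0,"wz": 0,"jaw": 65},
  ],
)

```text
time_s: 6.38
ee_pos: [0.6407, -0.1691, 0.0076]
eef_rot: [3.141, -0.001, 3.108]
force: [-1.4, 0.1, 0.5]
grip_width: 0.0611
```

Emit:
carry_out(
  deltas=[
    {"x": 0.3,"y": 0,"z": 0,"wx": 0,"wy": 0,"wz": 0,"jaw": 65},
    {"x": 0.4,"y": 0,"z": 0,"wx": 0,"wy": 0,"wz": 0,"jaw": 65},
    {"x": 0.4,"y": 0,"z": 0,"wx": 0,"wy": 0,"wz": 0,"jaw": 65},
    {"x": 0.4,"y": 0,"z": 0,"wx": 0,"wy": 0,"wz": 0,"jaw": 65},
    {"x": 0.4,"y": 0,"z": 0,"wx": 0,"wy": 0,"wz": 0,"jaw": 65},
    {"x": 0.4,"y": 0,"z": 0,"wx": 0,"wy": 0,"wz": 0,"jaw": 65},
    {"x": 0.4,"y": 0,"z": 0,"wx": 0,"wy": 0,"wz": 0,"jaw": 65},
    {"x": 0.4,"y": 0,"z": 0,"wx": 0,"wy": 0,"wz": 0,"jaw": 65},
  ],
)

```text
time_s: 7.05
ee_pos: [0.5786, -0.1672, 0.0085]
eef_rot: [-3.141, 0.002, 3.108]
force: [1.7, -0.3, 0.8]
grip_width: 0.0607
```

Emit:
carry_out(
  deltas=[
    {"x": 0.4,"y": 0,"z": 0,"wx": 0,"wy": 0,"wz": 0,"jaw": 65},
    {"x": 0.4,"y": 0,"z": 0,"wx": 0,"wy": 0,"wz": 0,"jaw": 65},
    {"x": 0.4,"y": 0,"z": 0,"wx": 0,"wy": 0,"wz": 0,"jaw": 65},
    {"x": 0.4,"y": 0,"z": 0,"wx": 0,"wy": 0,"wz": 0,"jaw": 65},
    {"x": 0.4,"y": 0,"z": 0,"wx": 0,"wy": 0,"wz": 0,"jaw": 65},
    {"x": 0.4,"y": 0,"z": 0,"wx": 0,"wy": 0,"wz": 0,"jaw": 65},
    {"x": 0.4,"y": 0,"z": 0,"wx": 0,"wy": 0,"wz": 0,"jaw": 65},
    {"x": 0.3,"y": 0,"z": 0,"wx": 0,"wy": 0,"wz": 0,"jaw": 65},
    {"x": 0.2,"y": 0,"z": 0,"wx": 0,"wy": 0,"wz": 0,"jaw": 65},
    {"x": 0.1,"y": 0,"z": 0,"wx": 0,"wy": 0,"wz": 0,"jaw": 65},
    {"x": 0,"y": 0,"z": 0,"wx": 0,"wy": 0,"wz": 0,"jaw": 65},
  ],
)

```text
time_s: 7.97
ee_pos: [0.5104, -0.1648, 0.0074]
eef_rot: [3.141, -0.001, 3.108]
force: [0.6, -0.2, 0.3]
grip_width: 0.0611
```

```bash
python3 - <<'E'
from h import *
a=ctrl.camera("scene")[170:310,190:370]; b=ctrl.camera("top")[150:290,270:450]
cv2.imwrite("pics/p2.png",np.hstack([cv2.resize(i,(400,311),interpolation=cv2.INTER_CUBIC) for i in(a,b)]))
print(ctrl.get_obs()['ee_pos'])
for l in("remote_center","remote_end1"):
  for r in ctrl.mark_of("scene",l): print(l,r['conf'],px2w("scene",[r['position'][::-1]],.007))
E
```

```text
[ 0.51086117 -0.16479333  0.00736631]
remote_center 0.74 [[ 0.76765119 -0.34203647  0.007     ]]
remote_center 0.43 [[ 0.48311483 -0.14027392  0.007     ]]
remote_end1 0.6 [[ 0.75394804 -0.30150291  0.007     ]]
remote_end1 0.57 [[ 0.78602775 -0.38703469  0.007     ]]
```

View pics/p2.png

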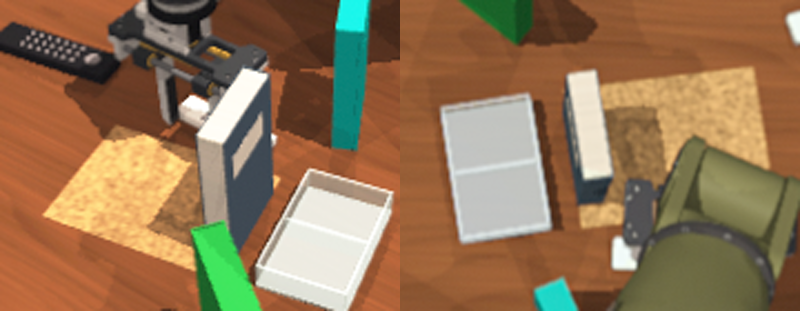

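Emit:
carry_out(
  deltas=[
    {"x": -0.7,"y": 0,"z": 0,"wx": 0,"wy": 0,"wz": 0,"jaw": 65},
    {"x": -0.4,"y": -0.6,"z": 0,"wx": 0,"wy": 0,"wz": 0,"jaw": 65},
    {"x": 0,"y": -0.4,"z": -0.8,"wx": 0,"wy": 0,"wz": 0,"jaw": 65},
    {"x": 0,"y": 0,"z": -1,"wx": 0,"wy": 0,"wz": 0,"jaw": 65},
    {"x": 0,"y": 0,"z": -1,"wx": 0,"wy": 0,"wz": 0,"jaw": 40},
    {"x": 0,"y": 0,"z": -1,"wx": 0,"wy": 0,"wz": 0,"jaw": 0},
    {"x": 0,"y": 0,"z": -1,"wx": 0,"wy": 0,"wz": 0,"jaw": 0},
    {"x": 0,"y": 0,"z": -1,"wx": 0,"wy": 0,"wz": 0,"jaw": 0},
    {"x": 0,"y": 0,"z": -1,"wx": 0,"wy": 0,"wz": 0,"jaw": 0},
    {"x": 0,"y": 0,"z": -1,"wx": 0,"wy": 0,"wz": 0,"jaw": 0},
    {"x": 0,"y": 0,"z": -1,"wx": 0,"wy": 0,"wz": 0,"jaw": 0},
    {"x": 0,"y": 0,"z": -1,"wx": 0,"wy": 0,"wz": 0,"jaw": 0},
  ],
)

```text
time_s: 9.17
ee_pos: [0.5322, -0.1854, 0.2044]
eef_rot: [3.142, -0.0, 3.108]
force: [0.0, 0.2, -1.0]
grip_width: 0.0112
```

Emit:
carry_out(
  deltas=[
    {"x": 0,"y": 0,"z": -1,"wx": 0,"wy": 0,"wz": 0,"jaw": 0},
    {"x": 0,"y": 0,"z": -1,"wx": 0,"wy": 0,"wz": 0,"jaw": 0},
    {"x": 0,"y": 0,"z": -0.5,"wx": 0,"wy": 0,"wz": 0,"jaw": 0},
    {"x": 0,"y": 0,"z": 0,"wx": 0,"wy": 0,"wz": -0.8,"jaw": 0},
    {"x": 0,"y": 0,"z": 0,"wx": 0,"wy": 0,"wz": -0.8,"jaw": 0},
    {"x": 0,"y": 0,"z": 0,"wx": 0,"wy": 0,"wz": -0.7,"jaw": 0},
    {"x": 0,"y": 0,"z": 0,"wx": 0,"wy": 0,"wz": 0,"jaw": 0},
  ],
)

```text
time_s: 9.75
ee_pos: [0.5322, -0.1855, 0.2529]
eef_rot: [3.141, -0.001, -2.988]
force: [0.2, -0.9, 0.1]
grip_width: 0.0005
```

```bash
python3 - <<'E'
from h import *
o=ctrl.get_obs();p=o['ee_pos'];y=o['eef_rot'][2];print(p,o['eef_rot'],o['grip_width'])
t=np.array([.583,.033]);d=t-p[:2]; print("tool",(d@[np.cos(y),np.sin(y)])/.02,(d@[np.sin(y),-np.cos(y)])/.02)
E
```

```text
[ 0.53216216 -0.18548384  0.2528738 ] [ 3.14121174e+00 -6.67411226e-04 -2.98848933e+00] 0.000526147189135792
tool -4.17816195315653 10.40875355877889
```

Emit:
carry_out(
  deltas=[
    {"x": -0.38,"y": 0.95,"z": 0,"wx": 0,"wy": 0,"wz": 0,"jaw": 0},
    {"x": -0.38,"y": 0.95,"z": 0,"wx": 0,"wy": 0,"wz": 0,"jaw": 0},
    {"x": -0.38,"y": 0.95,"z": 0,"wx": 0,"wy": 0,"wz": 0,"jaw": 0},
    {"x": -0.38,"y": 0.95,"z": 0,"wx": 0,"wy": 0,"wz": 0,"jaw": 0},
    {"x": -0.38,"y": 0.95,"z": 0,"wx": 0,"wy": 0,"wz": 0,"jaw": 0},
    {"x": -0.38,"y": 0.95,"z": 0,"wx": 0,"wy": 0,"wz": 0,"jaw": 0},
    {"x": -0.38,"y": 0.95,"z": 0,"wx": 0,"wy": 0,"wz": 0,"jaw": 0},
    {"x": -0.38,"y": 0.95,"z": 0,"wx": 0,"wy": 0,"wz": 0,"jaw": 0},
    {"x": -0.38,"y": 0.95,"z": 0,"wx": 0,"wy": 0,"wz": 0,"jaw": 0},
    {"x": -0.38,"y": 0.95,"z": 0,"wx": 0,"wy": 0,"wz": 0,"jaw": 0},
    {"x": -0.38,"y": 0.91,"z": 0,"wx": 0,"wy": 0,"wz": 0,"jaw": 0},
    {"x": 0,"y": 0,"z": 0,"wx": 0,"wy": 0,"wz": 0,"jaw": 0},
  ],
)

```text
time_s: 10.75
ee_pos: [0.5839, 0.0356, 0.2528]
eef_rot: [3.141, -0.001, -2.991]
force: [-0.1, -0.1, 0.4]
grip_width: 0.0006
```

Emit:
carry_out(
  deltas=[
    {"x": 0,"y": 0,"z": 1,"wx": 0,"wy": 0,"wz": 0,"jaw": 0},
    {"x": 0,"y": 0,"z": 1,"wx": 0,"wy": 0,"wz": 0,"jaw": 0},
    {"x": 0,"y": 0,"z": 1,"wx": 0,"wy": 0,"wz": 0,"jaw": 0},
    {"x": 0,"y": 0,"z": 1,"wx": 0,"wy": 0,"wz": 0,"jaw": 0},
    {"x": 0,"y": 0,"z": 1,"wx": 0,"wy": 0,"wz": 0,"jaw": 0},
    {"x": 0,"y": 0,"z": 0,"wx": 0,"wy": 0,"wz": 0,"jaw": 0},
    {"x": 0,"y": 0,"z": 0,"wx": 0,"wy": 0,"wz": 0,"jaw": 0},
  ],
)

```text
time_s: 11.33
ee_pos: [0.5833, 0.0323, 0.1531]
eef_rot: [3.141, -0.002, -2.993]
force: [1.1, -0.1, -0.4]
grip_width: 0.0002
```

```bash
python3 - <<'E'
from h import *
a=ctrl.camera("scene")[120:300,170:400]; b=ctrl.camera("top")[150:306,270:470]
cv2.imwrite("pics/p3.png",np.hstack([cv2.resize(i,(400,312),interpolation=cv2.INTER_CUBIC) for i in(a,b)]))
print(ctrl.get_obs()['ee_pos'])
for n in("scene","top"):
 for l in("remote_center","remote_end1"):
  for r in ctrl.mark_of(n,l): print(n,l,r['conf'],px2w(n,[r['position'][::-1]],.007))
E
```

```text
[0.5841885  0.0325514  0.15483248]
scene remote_center 0.91 [[ 0.77177567 -0.33614125  0.007     ]]
scene remote_center 0.7 [[ 0.4806682  -0.14004397  0.007     ]]
scene remote_center 0.55 [[ 0.32606917 -0.32149734  0.007     ]]
scene remote_center 0.22 [[ 0.38753852 -0.15614625  0.007     ]]
scene remote_end1 0.93 [[ 0.75773096 -0.28680599  0.007     ]]
scene remote_end1 0.91 [[ 0.36463242 -0.32874063  0.007     ]]
scene remote_end1 0.81 [[ 0.26748901 -0.31975717  0.007     ]]
scene remote_end1 0.74 [[ 0.78472524 -0.38814297  0.007     ]]
scene remote_end1 0.57 [[ 0.48068482 -0.18979302  0.007     ]]
top remote_center 0.91 [[ 0.77829295 -0.33999054  0.007     ]]
top remote_center 0.69 [[ 0.48041499 -0.14546786  0.007     ]]
top remote_center 0.64 [[ 0.32101252 -0.3178736   0.007     ]]
top remote_end1 0.92 [[ 0.76033409 -0.29174199  0.007     ]]
top remote_end1 0.73 [[ 0.48164204 -0.19129047  0.007     ]]
top remote_end1 0.67 [[ 0.48746966 -0.10390799  0.007     ]]
top remote_end1 0.63 [[ 0.27490563 -0.31910648  0.007     ]]
top remote_end1 0.62 [[ 0.36714643 -0.32435866  0.007     ]]
top remote_end1 0.61 [[ 0.79283901 -0.3792221   0.007     ]]
```

View pics/p3.png

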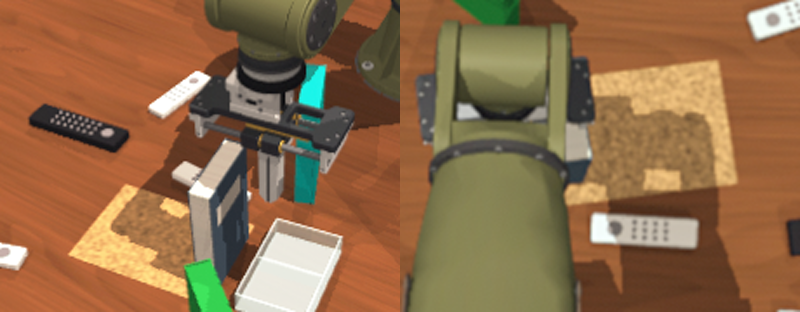

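The remote lies off the mat at (0.48, -0.145), with its centre line more than 110 mm from the mat's centre line. The closed fingers are on the tray side of the book at z ≈ 0.153. Now a slow push high on the book.

Emit:
carry_out(
  deltas=[
    {"x": 0,"y": -0.6,"z": 0,"wx": 0,"wy": 0,"wz": 0,"jaw": 0},
    {"x": 0,"y": -0.6,"z": 0,"wx": 0,"wy": 0,"wz": 0,"jaw": 0},
    {"x": 0,"y": -0.5,"z": 0,"wx": 0,"wy": 0,"wz": 0,"jaw": 0},
    {"x": 0,"y": -0.3,"z": 0,"wx": 0,"wy": 0,"wz": 0,"jaw": 0},
    {"x": 0,"y": -0.2,"z": 0,"wx": 0,"wy": 0,"wz": 0,"jaw": 0},
    {"x": 0,"y": -0.2,"z": 0,"wx": 0,"wy": 0,"wz": 0,"jaw": 0},
    {"x": 0,"y": -0.2,"z": 0,"wx": 0,"wy": 0,"wz": 0,"jaw": 0},
    {"x": 0,"y": -0.2,"z": 0,"wx": 0,"wy": 0,"wz": 0,"jaw": 0},
  ],
)

```text
time_s: 12.3
ee_pos: [0.5921, -0.0228, 0.1534]
eef_rot: [3.142, -0.0, -2.991]
force: [0.7, -0.0, -1.2]
grip_width: 0.0004
```

```bash
python3 - <<'E'
from h import *
a=ctrl.camera("scene")[120:300,170:400]; b=ctrl.camera("top")[150:306,270:470]
cv2.imwrite("pics/p4.png",np.hstack([cv2.resize(i,(400,312),interpolation=cv2.INTER_CUBIC) for i in(a,b)]))
print(ctrl.get_obs()['ee_pos'])
E
```

```text
[ 0.59208293 -0.02294325  0.15339525]
```

View pics/p4.png

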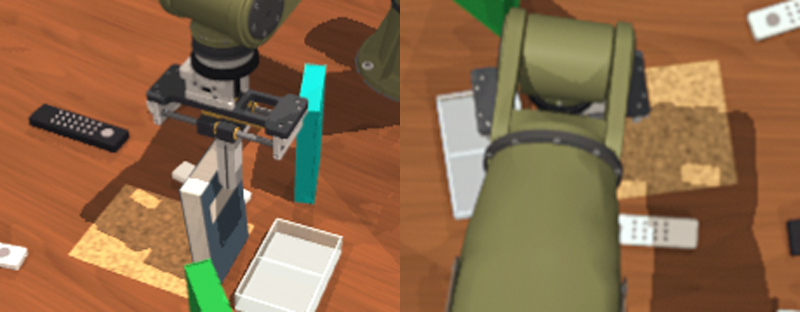

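The book is tilting about its foot, and the foot has stayed in place at left panel (215, 278). I'll continue.

Emit:
carry_out(
  deltas=[
    {"x": 0,"y": -0.2,"z": 0,"wx": 0,"wy": 0,"wz": 0,"jaw": 0},
    {"x": 0,"y": -0.2,"z": 0,"wx": 0,"wy": 0,"wz": 0,"jaw": 0},
    {"x": 0,"y": -0.2,"z": 0,"wx": 0,"wy": 0,"wz": 0,"jaw": 0},
    {"x": 0,"y": -0.2,"z": 0,"wx": 0,"wy": 0,"wz": 0,"jaw": 0},
    {"x": 0,"y": -0.2,"z": 0,"wx": 0,"wy": 0,"wz": 0,"jaw": 0},
    {"x": 0,"y": 0,"z": 0,"wx": 0,"wy": 0,"wz": 0,"jaw": 0},
    {"x": 0,"y": 0,"z": 0,"wx": 0,"wy": 0,"wz": 0,"jaw": 0},
    {"x": 0,"y": 0,"z": 0,"wx": 0,"wy": 0,"wz": 0,"jaw": 0},
    {"x": 0,"y": 0,"z": 0,"wx": 0,"wy": 0,"wz": 0,"jaw": 0},
    {"x": 0,"y": 0,"z": 0,"wx": 0,"wy": 0,"wz": 0,"jaw": 0},
  ],
)

```text
time_s: 13.23
ee_pos: [0.595, -0.0421, 0.1535]
eef_rot: [3.142, 0.0, -2.991]
force: [-0.5, -0.5, -0.1]
grip_width: 0.0006
```

```bash
python3 - <<'E'
from h import *
a=ctrl.camera("scene")[120:300,170:400]; b=ctrl.camera("top")[150:306,270:470]
cv2.imwrite("pics/p5.png",np.hstack([cv2.resize(i,(400,312),interpolation=cv2.INTER_CUBIC) for i in(a,b)]))
print(ctrl.get_obs()['ee_pos'])
E
```

```text
[ 0.59502411 -0.0421712   0.1534706 ]
```

View pics/p5.png

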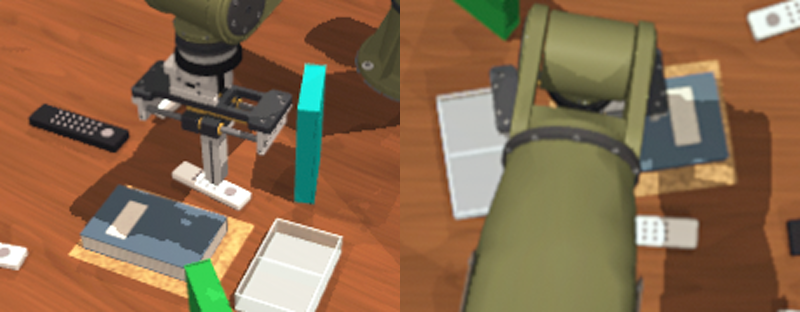

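The book lies flat. I'll clear the arm to check the margins.

Emit:
carry_out(
  deltas=[
    {"x": 0,"y": 0.5,"z": -1,"wx": 0,"wy": 0,"wz": 0,"jaw": 0},
    {"x": 0,"y": 1,"z": -1,"wx": 0,"wy": 0,"wz": 0,"jaw": 0},
    {"x": 0,"y": 1,"z": -1,"wx": 0,"wy": 0,"wz": 0,"jaw": 0},
    {"x": 0,"y": 1,"z": 0,"wx": 0,"wy": 0,"wz": 0,"jaw": 0},
    {"x": 0,"y": 1,"z": 0,"wx": 0,"wy": 0,"wz": 0,"jaw": 0},
    {"x": 0,"y": 1,"z": 0,"wx": 0,"wy": 0,"wz": 0,"jaw": 0},
    {"x": 0,"y": 1,"z": 0,"wx": 0,"wy": 0,"wz": 0,"jaw": 0},
    {"x": 0,"y": 1,"z": 0,"wx": 0,"wy": 0,"wz": 0,"jaw": 0},
    {"x": 0,"y": 1,"z": 0,"wx": 0,"wy": 0,"wz": 0,"jaw": 0},
    {"x": 0,"y": 1,"z": 0,"wx": 0,"wy": 0,"wz": 0,"jaw": 0},
    {"x": 0,"y": 1,"z": 0,"wx": 0,"wy": 0,"wz": 0,"jaw": 0},
    {"x": 0,"y": 0,"z": 0,"wx": 0,"wy": 0,"wz": 0,"jaw": 0},
  ],
)

```text
time_s: 14.33
ee_pos: [0.5629, 0.1681, 0.2134]
eef_rot: [3.141, -0.0, -2.989]
force: [0.0, -0.1, -0.0]
grip_width: 0.0004
```

```bash
python3 - <<'E'
from h import *
b=ctrl.camera("top"); cv2.imwrite("pics/top6.png",b); b=b[165:275,290:470]
cv2.imwrite("pics/p6.png",cv2.resize(b,None,fx=4.4,fy=4.4,interpolation=cv2.INTER_CUBIC))
a=ctrl.camera("scene");cv2.imwrite("pics/s6.png",a)
E
```

```text
(no output)
```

View pics/p6.png

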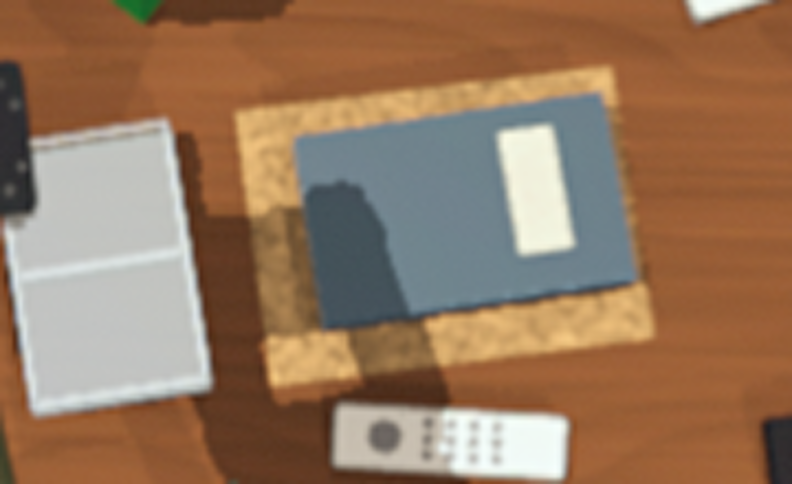

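View pics/s6.png

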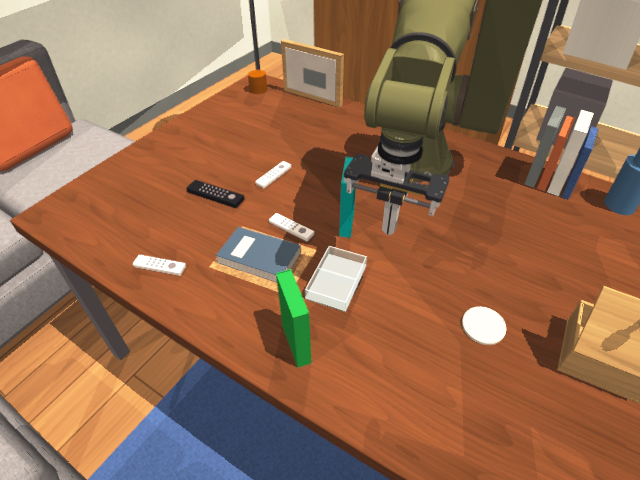

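```bash
python3 - <<'E'
from h import *
np.set_printoptions(precision=4,suppress=True)
T=lambda l:[((x+.5)/4.4+290-.5,(y+.5)/4.4+165-.5) for x,y in l]
m=px2w("top",T([(236,108),(613,67),(654,338),(271,387)]),0)[:,:2]
b=px2w("top",T([(296,134),(606,94),(637,280),(323,327)]),.03)[:,:2]
r=px2w("top",T([(336,403),(568,414),(567,480),(333,465)]),.014)[:,:2]
c=m.mean(0); l=(m[0]-m[1]+m[3]-m[2]);l/=np.linalg.norm(l); s=np.array([l[1],-l[0]])
print(c,l)
for n,P in(("mat",m),("book",b),("rem",r)): print(n,np.c_[(P-c)@s,(P-c)@l])
# scene check: book far edge top corners
E
```

```text
[ 0.6096 -0.1393] [-0.1499  0.9887]
mat [[ 0.0814  0.1102]
 [ 0.0801 -0.1107]
 [-0.0801 -0.1103]
 [-0.0814  0.1107]]
book [[ 0.0555  0.0803]
 [ 0.058  -0.098 ]
 [-0.0501 -0.0993]
 [-0.0552  0.0795]]
rem [[-0.0965  0.0765]
 [-0.1186 -0.0524]
 [-0.1553 -0.0465]
 [-0.1308  0.0827]]
```

```bash
python3 -c "
from station import ctrl
print(ctrl.get_obs()['joint_vel'],ctrl.hand_in())"
```

```text
the job is handed in; nothing more can be done
[-0.02755445 -0.0020608   0.00366499 -0.00086066  0.00298999 -0.00530293] None
```

I pushed the white remote off the mat's robot-side edge, then toppled the book with a slow push about 0.15 m up. I handed the job in at about 14.5 s; it reports no verdict.

- **Book:** it lies flat, with its corners at mat x within ±58 mm and mat y from -99 to +80 mm. The limits are ±83 and ±113 mm.
- **White remote:** its centre line is at least about 113 mm from the mat's long axis, where 90 mm is needed.
- **Other things:** the tray, black remote and coaster look unmoved in the pictures, though I did not measure them again. The gripper was clear of everything.

Corner readings are good to a few mm. At the start, the two cameras differed by up to 9 mm on the remote's centre, well inside the margins. One move call was refused because its rows left out fields; it moved nothing, and I sent it again with every field filled in.

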